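# Count to the third gap and file the cassette

## Robot

A 6-joint arm with a two-finger parallel gripper is mounted at the origin on the work surface. World frame = base frame: x ahead of the robot, y to its left, z up, the work surface at z = 0. Lengths are in m, angles in rad, forces in N, time in s.
With the tool pointing down it reaches from about 0.325 to 0.775 m from the base axis. Payload 9.3 kg.
Tool frame: the origin (TCP) lies midway between the tips of the shut fingers; the grasp point (between the pads) lies 19 mm behind it; z points along the fingers, y is the line along which they close (so a half turn about z gives the same grasp; the last joint's range is limited). The gripper opens to 85 mm and grips with 20 to 120 N. Pads are 22 mm wide; open, the fingers measure 114 mm over their backs; the gripper's body (76 mm by 85 mm) begins 54 mm behind the grasp point. The pads swing forward as they close: fully open they stand 13 mm farther back than shut.
Start: joints at [1.056, 0.259, 0.021, 1.334, 0, 1.418], TCP at [0.195, 0.514, 0.231] pointing down, gripper open.
Joint ranges: [-3.04, 3.04], [-0.91, 1.82], [-1.04, 1.36], [-1.92, 1.95], [-1.52, 1.45], [-3.14, 3.14]. Speed limits (rad/s): [2.22, 2.22, 2.79, 3.14, 3.14, 3.14].

## Interface

Orientations are given as a rotation vector (axis times angle).
In Python, from bench import bot gives the robot as it stands.
- The arm moves only by the shell command python3 -m creep 'ROWS' [OPENING]. ROWS is JSON, a list of rows, each a list of 2 entries, a list of its own where there are three numbers: the shift along the tool's x, y, z in mm, then the turn about the tool's z in degrees. A call has 1 to 20 rows; each row shifts and turns the commanded pose from where the row before left it, along the tool's axes as they then stand; what a row does not reach is not made up. A row lasts 1/10 s, in which the tool goes at most 50 mm and 8.59 degrees, less where a joint would pass 70% of its speed; a pose out of reach is approached as far as the arm can. A call is refused whole if a number of a shift passes 50 or a number of a turn 8.59, either way. A call with a gripper value outside its range is refused whole. OPENING is the opening, from 0 (shut) to 1 (fully open), set as the call begins (- or left out, the last holds). The fingers move at their own pace and stop on an object; the grip force is fixed at half the most. Time passes only in rows, so rows that do not move let the fingers close. It gives the time, the measured TCP pose, the force, the opening and the grip force at its end, in the units of the state.
- bot.read_state(): the state, without advancing time (a new reading comes with each control period).
- bot.get_image(name): name is "side" or "top"; returns a dict with "img" (384x512x3 uint8, red, green, blue), "fx", "fy", "cx", "cy" (pixels), "view" (4x4, takes a point from world to camera coordinates). Camera axes: x right, y down, z forward; pixel columns grow to the right and rows downward; lengths in m; the calibration is good to about 2 mm. A picture is of the moment at which its call begins. There is no depth.
- bot.close_job(): hands the job in; it is judged then, once.
The state is a dict: "clock": time; "q": joint angles; "dq": joint speeds; "effort": joint torques, N m; "eef_pos": TCP position; "ee_rot": TCP orientation; "contact_force": force on the tool from outside, world axes, zero at the start; "torque": the same for the moment, N m; "opening": finger opening in m; "grip_force": force on a finger pad.
Only numpy, scipy, OpenCV 4.12 (cv2) and the standard library are available. Lean on these libraries where they do the work, as an engineer would, in place of code of your own. Each camera call takes 0.05 s, during which the arm holds its last target. There are 200 camera calls.

## Task

Starting from the blue end of the rack, run a fingertip along the rail at its back and tip over the flags of the first, second and third gaps in that order (full gaps count too), leaving the other three flags upright. Then push the green cassette along the bench and into that third gap until it is fully home against the back, using only the outside of the fingers: never lift it or take it between the fingers. Leave the stored cassettes and the jars where they are.

Things in the scene. Friction and masses are not known exactly. Their poses are not given: they have to be found in the camera images.
- rack: Fixed grey rack, 6 gaps open to the top and robot. Origin on the bench, mid-line of gap mouths; x into the gaps, y left along the row. Gaps 34 mm wide, 70 deep, floor = bench; dividers 12 thick, 30 high, round noses to x=0, at y=0, +-46, +-92. Back wall x=70..82 mm bears a steel rail along y (x=76, top 52 mm up) with the orange flags. 296 mm wide with end plates.
- blue_end: Blue end plate of the rack, 82 x 16 x 52 mm (along rack x, y, z), fixed at rack x = 41 mm and y = +140 or -140 mm, whichever end it is this time. Counting starts from it. Origin under its centre, on the bench.
- white_end: White end plate of the rack, the same size, at the other end. Origin under its centre, on the bench.
- gap_a (a point): Mouth of a rack gap (the robot's left-hand end gap): point on the bench, on the gap's centre line, at rack x = 0, y = +115 mm; same axes as the rack.
- gap_b (a point): Mouth of a rack gap (second from the left): point on the bench, on the gap's centre line, at rack x = 0, y = +69 mm; same axes as the rack.
- gap_c (a point): Mouth of a rack gap (third from the left): point on the bench, on the gap's centre line, at rack x = 0, y = +23 mm; same axes as the rack.
- gap_d (a point): Mouth of a rack gap (fourth from the left): point on the bench, on the gap's centre line, at rack x = 0, y = -23 mm; same axes as the rack.
- gap_e (a point): Mouth of a rack gap (fifth from the left): point on the bench, on the gap's centre line, at rack x = 0, y = -69 mm; same axes as the rack.
- gap_f (a point): Mouth of a rack gap (the right-hand end gap): point on the bench, on the gap's centre line, at rack x = 0, y = -115 mm; same axes as the rack.
- flag_a (a joint): Orange flag of gap a, a 24 mm wide, 3 mm thick plate that stands 28 mm tall on the rail, over that gap's centre line. It hinges about the rack's x direction at rack x = 76 mm, 52 mm above the bench. rad: 0 upright (starts within 0.12), + leaning to the right (rack -y), - to the left (rack +y), stops at +-1.4. A light push (about 1 N) tips it; it stays where it is left.
- flag_b (a joint): Orange flag of gap b, a 24 mm wide, 3 mm thick plate that stands 28 mm tall on the rail, over that gap's centre line. It hinges about the rack's x direction at rack x = 76 mm, 52 mm above the bench. rad: 0 upright (starts within 0.12), + leaning to the right (rack -y), - to the left (rack +y), stops at +-1.4. A light push (about 1 N) tips it; it stays where it is left.
- flag_c (a joint): Orange flag of gap c, a 24 mm wide, 3 mm thick plate that stands 28 mm tall on the rail, over that gap's centre line. It hinges about the rack's x direction at rack x = 76 mm, 52 mm above the bench. rad: 0 upright (starts within 0.12), + leaning to the right (rack -y), - to the left (rack +y), stops at +-1.4. A light push (about 1 N) tips it; it stays where it is left.
- flag_d (a joint): Orange flag of gap d, a 24 mm wide, 3 mm thick plate that stands 28 mm tall on the rail, over that gap's centre line. It hinges about the rack's x direction at rack x = 76 mm, 52 mm above the bench. rad: 0 upright (starts within 0.12), + leaning to the right (rack -y), - to the left (rack +y), stops at +-1.4. A light push (about 1 N) tips it; it stays where it is left.
- flag_e (a joint): Orange flag of gap e, a 24 mm wide, 3 mm thick plate that stands 28 mm tall on the rail, over that gap's centre line. It hinges about the rack's x direction at rack x = 76 mm, 52 mm above the bench. rad: 0 upright (starts within 0.12), + leaning to the right (rack -y), - to the left (rack +y), stops at +-1.4. A light push (about 1 N) tips it; it stays where it is left.
- flag_f (a joint): Orange flag of gap f, a 24 mm wide, 3 mm thick plate that stands 28 mm tall on the rail, over that gap's centre line. It hinges about the rack's x direction at rack x = 76 mm, 52 mm above the bench. rad: 0 upright (starts within 0.12), + leaning to the right (rack -y), - to the left (rack +y), stops at +-1.4. A light push (about 1 N) tips it; it stays where it is left.
- cassette_mid (a point): The green sample cassette, an 84 x 28 x 32 mm (length, width, height) loose closed box of about 0.15 kg standing on the bench in front of the rack; origin at its centre, 16 mm above its underside; x along its 84 mm length, z up. Fully home in a gap its centre lies at rack x = 28 mm and 14 mm of it sticks out.
- stored_1_mid (a point): A white cassette of the same size already stored in gap b, loose; origin at its centre, 16 mm above its underside; x along its 84 mm length, z up. Not to be disturbed.
- stored_2_mid (a point): A white cassette of the same size already stored in gap f, loose; origin at its centre, 16 mm above its underside; x along its 84 mm length, z up. Not to be disturbed.
- jar_white_mid (a point): White reagent jar with a blue cap, 60 mm across, 75 mm high, loose, beside the work on the left; point on its axis 38 mm up. Not to be disturbed.
- jar_amber_mid (a point): Amber jar with a black cap, 52 mm across, 80 mm high, loose, beside the work on the right; point on its axis 38 mm up. Not to be disturbed.
- cassette: The same green cassette; origin under its centre, on the bench; same axes.
Not all that is in view belongs to the job. What is meant by the cassette is not orange, and is the smaller of those in its own colour.

How it is judged:
By the outcome, as a careful person would: the job done as asked, in the order asked, and still so for the second after the job is handed in, with the robot touching nothing.
It also fails if it takes over 64 s, if anything falls off the work surface, if the arm or the gripper's body presses on something with over 40 N, if the wrist force passes 120 N, or if a joint passes its speed limit or range.

## Working session

There is one attempt and no reset: what is moved stays moved. The work goes in short steps, Python scripts to look and compute and a shell command to move; the robot and the scene stay as the last step left them, time stands still between calls to the robot, and variables do not carry over. Pictures are saved under pics/ and viewed, at most 10 in all, crops included, and the job is handed in when it is done.

```bash
mkdir -p pics; cat > h.py <<'E'
import numpy as np,cv2
from bench import bot
def grab(n,f=None):
    d=bot.get_image(n)
    if f: cv2.imwrite('pics/'+f,cv2.cvtColor(d['img'],cv2.COLOR_RGB2BGR))
    return d
def ray(d,u,v,z):
    V=np.array(d['view']);R=V[:3,:3];o=-R.T@V[:3,3]
    r=R.T@np.array([(u-d['cx'])/d['fx'],(v-d['cy'])/d['fy'],1.])
    return o+r*(z-o[2])/r[2]
def proj(d,p):
    c=(np.array(d['view'])@np.r_[p,1])[:3]
    return d['cx']+d['fx']*c[0]/c[2],d['cy']+d['fy']*c[1]/c[2]
E
python3 - <<'E'
from h import *
a=grab('top','t0.png');b=grab('side','s0.png')
for d in(a,b):
    V=np.array(d['view']);print(d['fx'],d['cx'],d['cy'],-V[:3,:3].T@V[:3,3],V[:3,:3].round(2).tolist())
s=bot.read_state();print(s['clock'],s['eef_pos'],s['ee_rot'],s['opening'])
E
```

```text
407.5637634723093 254.41551442685164 193.91057548642445 [0.33853236 0.01967013 1.09697639] [[-0.02, -1.0, -0.01], [-0.98, 0.02, -0.18], [0.18, 0.01, -0.98]]
353.8706030564798 257.3244948095797 188.7558854232417 [0.29695495 0.53812473 0.61745902] [[-0.92, -0.39, 0.01], [-0.29, 0.65, -0.7], [0.27, -0.65, -0.71]]
0.1 [0.19455024 0.51416423 0.23073348] [-5.65126686e-01 -3.08994967e+00  1.80380659e-03] 0.08537992914098422
```

View pics/t0.png

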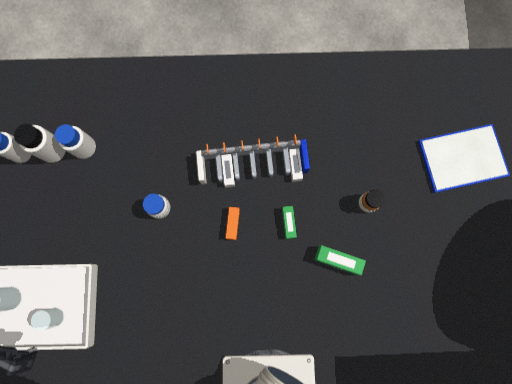

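View pics/s0.png

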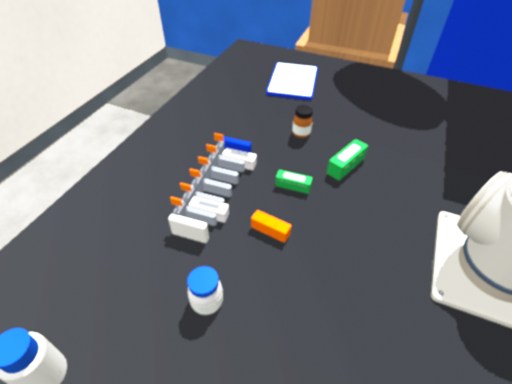

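The scene contains small green (290,222), big green (341,260) and an orange box (232,223). The cassette should be the smaller green one at (290,222). The blue end is on the right (305,155), so the count runs f, e, d. The third gap is d, which is empty, and the stored cassettes are at (228,170) and (296,165).

```bash
cat > m.py <<'E'
from h import *
from scipy.optimize import least_squares
def blobs(d,lo,hi,amin):
    h=cv2.cvtColor(d['img'],cv2.COLOR_RGB2HSV);m=cv2.inRange(h,lo,hi)
    n,l,s,c=cv2.connectedComponentsWithStats(m)
    return m,l,[(i,s[i,4],c[i]) for i in range(1,n) if s[i,4]>=amin]
def tri(da,pa,db,pb):
    f=lambda x:np.r_[np.array(proj(da,x))-pa,np.array(proj(db,x))-pb]
    r=least_squares(f,[.5,0,.05]);return r.x,abs(r.fun).max()
E
python3 - <<'E'
from m import *
a=grab('top');b=grab('side')
fl=[]
for d,n in((a,'top'),(b,'side')):
    m,l,B=blobs(d,(3,150,90),(20,255,255),4)
    print(n,'orange',[(s,c.round(1).tolist()) for i,s,c in B])
    m,l,B=blobs(d,(50,120,60),(80,255,255),60)
    print(n,'green',[(s,c.round(1).tolist()) for i,s,c in B])
    m,l,B=blobs(d,(110,150,60),(125,255,255),40)
    print(n,'blue',[(s,c.round(1).tolist()) for i,s,c in B])
c=a['img'][120:290,180:390]
cv2.imwrite('pics/c0.png',cv2.cvtColor(cv2.resize(c,None,fx=3.5,fy=3.5,interpolation=cv2.INTER_CUBIC),cv2.COLOR_RGB2BGR))
E
```

```text
top orange [(np.int32(24), [295.0, 139.1]), (np.int32(17), [276.9, 140.5]), (np.int32(11), [258.7, 141.8]), (np.int32(10), [241.8, 143.9]), (np.int32(16), [223.9, 146.2]), (np.int32(11), [206.8, 147.4]), (np.int32(12), [363.8, 197.3]), (np.int32(379), [232.2, 222.9]), (np.int32(10), [372.7, 208.4])]
top green [(np.int32(226), [288.9, 222.3]), (np.int32(515), [339.6, 259.7])]
top blue [(np.int32(370), [66.1, 134.5]), (np.int32(449), [454.6, 160.7]), (np.int32(81), [2.6, 141.9]), (np.int32(244), [304.2, 156.0]), (np.int32(332), [152.8, 203.4])]
side orange [(np.int32(126), [302.2, 120.9]), (np.int32(57), [217.6, 136.2]), (np.int32(7), [302.0, 137.0]), (np.int32(67), [210.4, 147.6]), (np.int32(64), [202.3, 159.8]), (np.int32(69), [194.0, 171.9]), (np.int32(68), [184.7, 186.0]), (np.int32(79), [175.3, 200.4]), (np.int32(444), [270.2, 228.7])]
side green [(np.int32(733), [345.8, 161.1]), (np.int32(491), [293.2, 182.5])]
side blue [(np.int32(6229), [475.5, 44.3]), (np.int32(190), [292.9, 93.4]), (np.int32(278), [237.3, 143.7]), (np.int32(51), [204.4, 293.2]), (np.int32(357), [22.1, 359.9])]
```

View pics/c0.png

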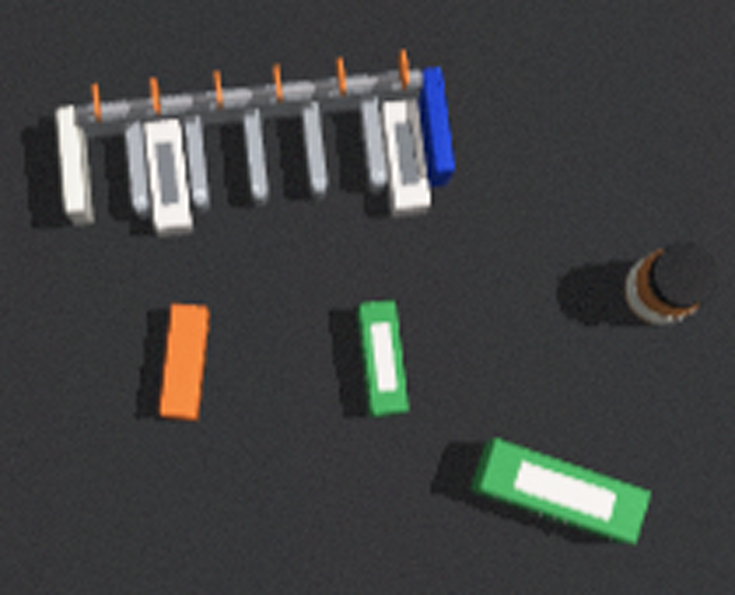

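The crop confirms it: the smaller green box is at crop (384,357), which is pixel (290,222). Gap d is the opening at crop (287,150), and gap e at (345,150) is the empty one to its right.

```bash
cat >> m.py <<'E'
def cass(d,umin,umax,vmin,vmax):
    m,l,B=blobs(d,(50,120,60),(80,255,255),60)
    B=[x for x in B if umin<x[2][0]<umax and vmin<x[2][1]<vmax]
    i=max(B,key=lambda x:x[1])[0]
    k=(l==i).astype(np.uint8)
    hull=cv2.convexHull(cv2.findContours(k,0,2)[0][0]);f=np.zeros_like(k);cv2.fillPoly(f,[hull],1)
    g=d['img'].min(2)
    lab=((f>0)&(g>110)).astype(np.uint8)
    v,u=np.nonzero(lab);w=g[v,u]-100.
    P=np.array([ray(d,x,y,.032)[:2] for x,y in zip(u,v)])
    c=np.average(P,0,w);C=np.cov((P-c).T);e=np.linalg.eigh(C)[1][:,1];e*=np.sign(e[0])
    R=cv2.minAreaRect(np.array([ray(d,*p[0],.032)[:2] for p in hull],np.float32))
    return c.round(4),round(float(np.degrees(np.arctan2(e[1],e[0]))),1),len(u),R
E
python3 - <<'E'
from m import *
a=grab('top');b=grab('side')
g=lambda d,f:[c for i,s,c in blobs(d,(3,150,90),(20,255,255),7)[2] if f(c)]
A=sorted(g(a,lambda c:c[1]<160),key=lambda c:c[0]);S=sorted(g(b,lambda c:c[0]<230),key=lambda c:c[0])
P=[]
for p,q in zip(A,S):
    x,r=tri(a,p,b,q);P.append(x);print(x.round(4),round(r,2), ray(a,*p,.066)[:2].round(4),ray(b,*q,.066)[:2].round(4))
P=np.array([(ray(a,*p,.066)+ray(b,*q,.066))/2 for p,q in zip(A,S)])[:,:2]
k=np.arange(6)-2.5;m=P.mean(0);dr=(k@(P-m))/(k@k)/.046;print('pitch scale',np.hypot(*dr))
th=np.arctan2(-dr[1],-dr[0]);  # direction of +y (a first => P goes -y)
yx=np.array([np.cos(th),np.sin(th)]);xx=np.array([yx[1],-yx[0]])
O=m-.076*xx;print('rack O',O.round(4),'yaw deg',np.degrees(np.arctan2(xx[1],xx[0])).round(2))
np.savez('rack.npz',O=O,x=xx,y=yx)
for n,o in(('gap_d',(0,-.023)),('gapf flag',(.076,-.115)),('blue',(.041,-.14)),('white',(.041,.14))):
    w=O+o[0]*xx+o[1]*yx;print(n,w.round(4),[np.round(proj(d,np.r_[w,.052])) for d in(a,b)])
print('blue pix ray',ray(a,304.2,156,.05),ray(b,237.3,143.7,.045))
print('cass top',cass(a,270,310,200,250));print('cass side',cass(b,270,320,160,200))
E
```

```text
[0.6449 0.1457 0.0725] 0.56 [0.6484 0.1472] [0.648  0.1409]
[0.6487 0.1016 0.0726] 0.4 [0.6518 0.1026] [0.6521 0.0963]
[0.6535 0.0547 0.0726] 0.51 [0.6569 0.0554] [0.6566 0.0487]
[0.6576 0.0102 0.0721] 0.71 [0.6615 0.0108] [0.66   0.0042]
[ 0.6612 -0.0369  0.0723] 0.48 [ 0.6645 -0.0368] [ 0.6642 -0.0437]
[ 0.665  -0.0841  0.0725] 0.04 [ 0.6669 -0.0848] [ 0.6695 -0.0915]
pitch scale 1.0127960977826949
rack O [0.5826 0.0225] yaw deg 4.97
gap_d [ 5.846e-01 -4.000e-04] [array([264., 171.]), array([232., 172.])]
gapf flag [ 0.6683 -0.0855] [array([295., 140.]), array([217., 142.])]
blue [ 0.6356 -0.1134] [array([306., 152.]), array([234., 139.])]
white [0.6114 0.1656] [array([201., 163.]), array([185., 218.])]
blue pix ray [ 0.62456948 -0.10892255  0.05      ] [ 0.62244894 -0.10787527  0.045     ]
cass top (array([ 0.4533, -0.0644]), 4.4, 123, ((0.4527556002140045, -0.0632905513048172), (0.08522547036409378, 0.02941594272851944), 4.900937080383301))
cass side (array([ 0.4518, -0.0642]), 3.5, 179, ((0.4500123858451843, -0.04927483946084976), (0.08853021264076233, 0.0622175857424736), 5.174149990081787))
```

```bash
cat >> h.py <<'E'
from scipy.spatial.transform import Rotation as Ro
def rk():
    r=np.load('rack.npz');return r['O'],r['x'],r['y']
def go(x,y,z,tx):
    "delta in tool axes (mm) and turn so TCP at rack x,y(mm), height z(mm), tool x heading tx deg in rack frame"
    O,X,Y=rk();s=bot.read_state();R=Ro.from_rotvec(s['ee_rot']).as_matrix();p=np.array(s['eef_pos'])
    t=np.r_[O+(x*X+y*Y)/1e3,z/1e3]
    h=np.degrees(np.arctan2(Y@R[:2,0],X@R[:2,0]));turn=-((tx-h+180)%360-180)
    rp=np.r_[X@(p[:2]-O),Y@(p[:2]-O),p[2]]*1e3
    print('t',round(s['clock'],2),'rack pos',rp.round(1),'tx',h.round(1),'| shift',(R.T@(t-p)*1e3).round(1),'turn',round(turn,1),'q6',round(s['q'][5],2),'F',np.round(s['contact_force'],1),'op',round(s['opening'],3))
E
python3 - <<'E'
from m import *
O,X,Y=rk()
O=O-.003*X
np.savez('rack.npz',O=O,x=X,y=Y)
a=grab('top');b=grab('side')
for n,o,p in(('st2',(.028,-.115),(295.7,164.3)),('st1',(.028,.069),(228,169.1)),('cass',(0,0),(289.7,222))):
    w=ray(a,*p,.032)[:2];print(n,'rack',X@(w-O),Y@(w-O),o)
# rail/divider nose check: project gap d divider noses
for o in((.006,0),(.006,-.046),(.006,-.092)):
    w=O+o[0]*X+o[1]*Y;u,v=proj(a,np.r_[w,.03]);print('nose crop px',(u-180)*3.5,(v-120)*3.5)
go(76,-150,100,0);go(76,-150,100,90);go(76,-150,100,-90)
E
```

```text
st2 rack 0.017751768709826157 -0.11157138608283944 (0.028, -0.115)
st1 rack 0.024568462779481017 0.07061326770954418 (0.028, 0.069)
cass rack -0.1348966997176451 -0.07645206901146918 (0, 0)
nose crop px 262.1330431783212 186.04838152289085
nose crop px 321.7461076437251 179.62601110090105
nose crop px 381.30863684593794 173.20908505897268
t 0.4 rack pos [-340.9  523.6  231.2] tx 154.3 | shift [-667.8 -426.1  131.2] turn 154.3 q6 1.42 F [ 0.2 -1.5 -0.1] op 0.085
t 0.4 rack pos [-340.9  523.6  231.2] tx 154.3 | shift [-667.8 -426.1  131.2] turn 64.3 q6 1.42 F [ 0.2 -1.5 -0.1] op 0.085
t 0.4 rack pos [-340.9  523.6  231.2] tx 154.3 | shift [-667.8 -426.1  131.2] turn -115.7 q6 1.42 F [ 0.2 -1.5 -0.1] op 0.085
```

```bash
python3 -m creep '[[[0,0,0],8],[[0,0,0],8],[[0,0,0],8],[[0,0,0],8],[[0,0,0],8],[[0,0,0],8],[[0,0,0],8],[[0,0,0],8]]' 0; python3 - <<'E'
from h import *
O,X,Y=rk();np.savez('rack.npz',O=O+.002*Y,x=X,y=Y)
go(76,-150,110,90)
E
```

```text
clock: 1.2
eef_pos: [0.1947, 0.5144, 0.2313]
ee_rot: [2.124, 2.315, -0.0]
contact_force: [-0.1, -0.4, 0.5]
opening: -0.0001
grip_force: 0.0
t 1.2 rack pos [-340.9  521.6  231.3] tx 90.0 | shift [-671.4  417.3  121.3] turn -0.0 q6 2.54 F [-0.1 -0.4  0.5] op -0.0
```

```bash
python3 -m creep '[[[-33.6,20.9,0],0],[[-33.6,20.9,0],0],[[-33.6,20.9,0],0],[[-33.6,20.9,0],0],[[-33.6,20.9,0],0],[[-33.6,20.9,0],0],[[-33.6,20.9,0],0],[[-33.6,20.9,0],0],[[-33.6,20.9,0],0],[[-33.6,20.9,0],0],[[-33.6,20.9,0],0],[[-33.6,20.9,0],0],[[-33.6,20.9,0],0],[[-33.6,20.9,0],0],[[-33.6,20.9,0],0],[[-33.6,20.9,0],0],[[-33.6,20.9,0],0],[[-33.6,20.9,0],0],[[-33.6,20.9,0],0],[[-33.6,20.9,0],0]]' ; python3 - <<'E'
from h import *
go(76,-150,90,90)
E
```

```text
clock: 3.2
eef_pos: [0.6734, -0.1178, 0.2312]
ee_rot: [2.117, 2.321, 0.0]
contact_force: [0.7, 0.6, -0.2]
opening: 0.0003
grip_force: 0.0
t 3.2 rack pos [  81.3 -149.7  231.2] tx 90.3 | shift [ -0.3  -5.3 141.2] turn 0.3 q6 1.18 F [ 0.7  0.6 -0.2] op 0.0
```

```bash
python3 -m creep '[[[0,-5.3,40],0],[[0,0,40],0],[[0,0,40],0],[[0,0,21],0],[[0,0,0],0],[[0,0,0],0]]' >/dev/null; python3 - <<'E'
from h import *
go(76,-150,60,90)
a=grab('top');b=grab('side')
f=lambda c:cv2.resize(cv2.cvtColor(c,cv2.COLOR_RGB2BGR),None,fx=4,fy=4,interpolation=cv2.INTER_CUBIC)
cv2.imwrite('pics/j1.png',np.hstack([f(b['img'][90:230,160:260]),f(a['img'][110:250,210:310])]))
E
```

```text
t 3.8 rack pos [  75.6 -148.3   90.9] tx 90.3 | shift [-1.7  0.4 30.9] turn 0.3 q6 1.18 F [0.4 0.3 0.9] op -0.0
```

View pics/j1.png

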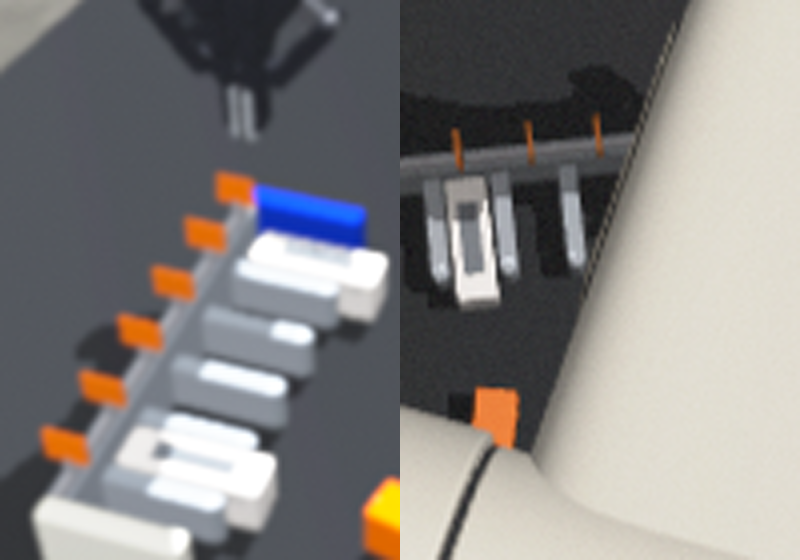

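The fingertips (side crop 243,138) sit just beyond flag f on the blue end, and all six flags are upright. Next I go down and sweep.

```bash
python3 -m creep '[[[0,0,16],0],[[0,0,15],0],[[0,0,0],0],[[10,0,0],0],[[10,0,0],0],[[10,0,0],0],[[10,0,0],0],[[10,0,0],0],[[10,0,0],0],[[10,0,0],0],[[10,0,0],0],[[0,0,0],0]]'; python3 - <<'E'
from h import *
go(76,-9,60,90)
E
```

```text
clock: 5.1
eef_pos: [0.6598, -0.0357, 0.0593]
ee_rot: [-2.115, -2.322, -0.0]
contact_force: [0.1, -0.8, 0.4]
opening: -0.0
grip_force: 0.0
t 5.1 rack pos [ 74.8 -66.7  59.3] tx 90.4 | shift [57.7  1.5 -0.7] turn 0.4 q6 1.3 F [ 0.1 -0.8  0.4] op -0.0
```

```bash
python3 -m creep '[[[10,0,0],0],[[10,0.5,0],0],[[10,0.5,0],0],[[10,0.5,0],0],[[10,0,0],0],[[8,0,0],0],[[0,0,0],0],[[0,0,-15],0],[[0,0,-30],0],[[0,0,-30],0]]' | grep -A2 clock; python3 - <<'E'
from h import *
go(-135,-150,120,90)
b=grab('side')
f=lambda c:cv2.resize(cv2.cvtColor(c,cv2.COLOR_RGB2BGR),None,fx=4,fy=4,interpolation=cv2.INTER_CUBIC)
cv2.imwrite('pics/j2.png',f(b['img'][90:230,160:330]))
E
```

```text
clock: 6.1
eef_pos: [0.6558, 0.0206, 0.1347]
ee_rot: [-2.116, -2.32, 0.001]
t 6.1 rack pos [ 75.7 -10.3 134.7] tx 90.3 | shift [-138.7 -211.4   14.9] turn 0.3 q6 1.38 F [-0.3 -0.4  1.1] op 0.0
```

View pics/j2.png

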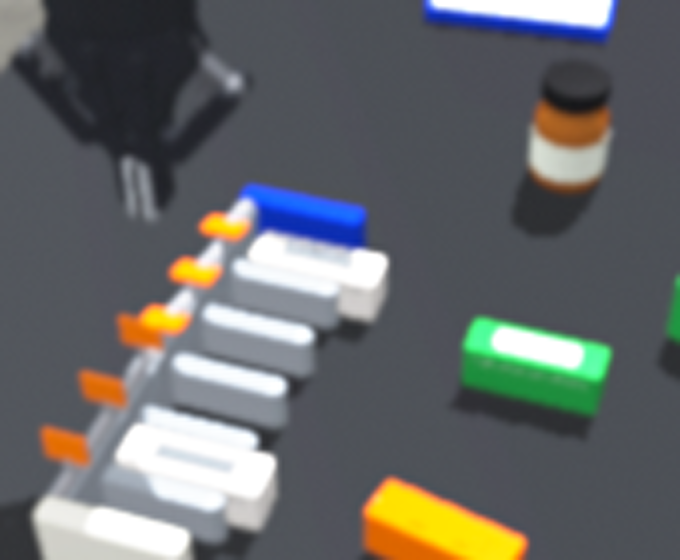

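Flags f, e and d lie flat at (225,225), (195,270) and (163,318). Flags c, b and a stand upright. Now I go to the right of the cassette.

```bash
python3 -m creep '[[[-11.4,-21.1,0],0],[[-11.4,-21.1,0],0],[[-11.4,-21.1,0],0],[[-11.4,-21.1,0],0],[[-11.4,-21.1,0],0],[[-11.4,-21.1,0],0],[[-11.4,-21.1,0],0],[[-11.4,-21.1,0],0],[[-11.4,-21.1,0],0],[[-11.4,-21.1,0],0],[[0,0,20],0],[[0,0,20],0],[[0,0,20],0],[[0,0,10],0],[[0,0,0],0]]' 0.4 | grep -A2 clock; python3 - <<'E'
from m import *
go(-135,-125,12,90)
a=grab('top');b=grab('side');O,X,Y=rk()
for d,n,w in((a,'top',(270,310,200,250)),(b,'side',(270,320,160,200))):
    try:
        c=cass(d,*w);print(n,(X@(c[0]-O)).round(4),(Y@(c[0]-O)).round(4),c[1])
    except Exception as e: print(n,e)
f=lambda c:cv2.resize(cv2.cvtColor(c,cv2.COLOR_RGB2BGR),None,fx=4,fy=4,interpolation=cv2.INTER_CUBIC)
cv2.imwrite('pics/j3.png',f(b['img'][90:230,200:390]))
E
```

```text
clock: 7.65
eef_pos: [0.4559, -0.112, 0.0633]
ee_rot: [-2.116, -2.32, 0.001]
t 7.65 rack pos [-134.9 -125.    63.3] tx 90.3 | shift [-0.   0.  51.3] turn 0.3 q6 1.06 F [0.1 1.  1.1] op 0.034
top -0.1228 -0.0765 -11.0
side -0.1336 -0.0774 5.2
```

View pics/j3.png

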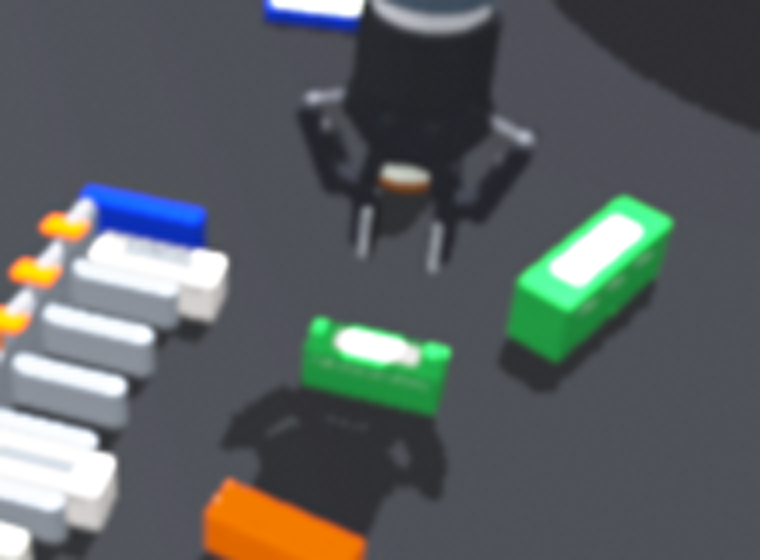

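The fingers straddle the space behind the cassette at (375,360), clear of the large green box. Next I descend and push left.

```bash
python3 -m creep '[[[0,0,20],0],[[0,0,20],0],[[0,0,11],0],[[0,0,0],0],[[8,0,0],0],[[6,0,0],0],[[6,0,0],0],[[6,0,0],0],[[6,0,0],0],[[6,0,0],0],[[6,0,0],0],[[6,0,0],0],[[6,0,0],0],[[6,0,0],0],[[6,0,0],0],[[0,0,0],0],[[0,0,0],0]]' | grep -A3 clock; python3 - <<'E'
from m import *
go(-135,-48,12,90)
b=grab('side');O,X,Y=rk()
c=cass(b,230,320,140,230);print((X@(c[0]-O)).round(4),(Y@(c[0]-O)).round(4),c[1:3])
E
```

```text
clock: 9.45
eef_pos: [0.4499, -0.0439, 0.0131]
ee_rot: [-2.115, -2.321, -0.0]
contact_force: [-0.4, -0.1, -1.5]
t 9.45 rack pos [-135.   -56.7   13.1] tx 90.3 | shift [8.7 0.  1.1] turn 0.3 q6 1.19 F [-0.4 -0.1 -1.5] op 0.034
-0.1346 -0.0316 (5.2, 153)
```

```bash
python3 -m creep '[[[4,0,0],0],[[4.5,0,0],0],[[0,0,0],0],[[0,0,0],0],[[-15,0,0],0],[[-15,0,0],0],[[0,0,-30],0],[[0,0,-40],0],[[-20,-40,0],0],[[-20,-40,0],0],[[-20,-40,0],0],[[0,-40,0],0],[[0,0,0],0]]' 0 | grep -A3 clock; python3 - <<'E'
from m import *
go(-230,-23,90,0);go(-230,-23,90,180)
a=grab('top');b=grab('side');O,X,Y=rk()
for d,n,w in((a,'top',(240,310,180,260)),(b,'side',(230,320,140,230))):
    try:
        c=cass(d,*w);print(n,(X@(c[0]-O)).round(4),(Y@(c[0]-O)).round(4),c[1:])
    except Exception as e: print(n,e)
    for t in ((0,-.023),(.06,-.023),(.028,.069),(.028,-.115)):
        print(n,t,np.round(proj(d,np.r_[O+t[0]*X+t[1]*Y,.032]),1))
c=a['img'][130:260,195:325]
cv2.imwrite('pics/j4.png',cv2.cvtColor(np.hstack([cv2.resize(q,None,fx=3,fy=3,interpolation=cv2.INTER_CUBIC) for q in(c,b['img'][110:240,170:300])]),cv2.COLOR_RGB2BGR))
E
```

```text
clock: 10.8
eef_pos: [0.2946, -0.1398, 0.083]
ee_rot: [-2.119, -2.316, 0.001]
contact_force: [0.6, 0.3, -0.6]
t 10.8 rack pos [-298.  -138.7   83. ] tx 90.1 | shift [115.6  68.2  -7. ] turn 90.1 q6 0.78 F [ 0.6  0.3 -0.6] op -0.0
t 10.8 rack pos [-298.  -138.7   83. ] tx 90.1 | shift [115.6  68.2  -7. ] turn -89.9 q6 0.78 F [ 0.6  0.3 -0.6] op -0.0
top -0.132 -0.0228 (6.0, 126, ((0.4496552348136902, -0.009312229230999947), (0.08502260595560074, 0.02861809730529785), 6.421991348266602))
top (0, -0.023) [262.9 174.3]
top (0.06, -0.023) [260.5 152.8]
top (0.028, 0.069) [227.7 167.9]
top (0.028, -0.115) [295.7 160.6]
side -0.1332 -0.0226 (6.2, 199, ((0.44688305258750916, 0.0038534700870513916), (0.08764035254716873, 0.05913366749882698), 6.0185866355896))
side (0, -0.023) [233.3 178.7]
side (0.06, -0.023) [210.1 173.1]
side (0.028, 0.069) [206.7 203.1]
side (0.028, -0.115) [235.9 152.7]
```

View pics/j4.png

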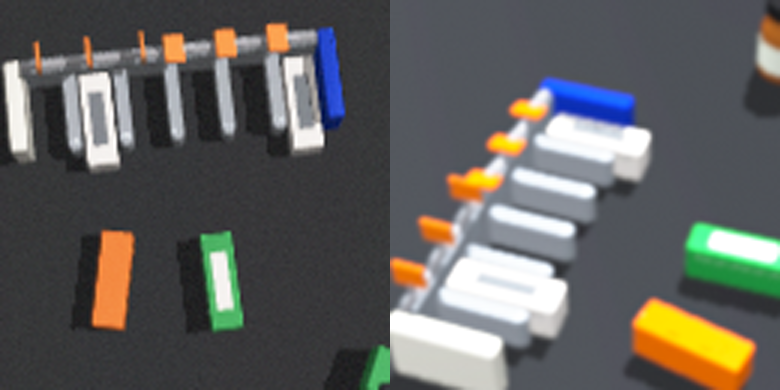

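Everything else is in place, and the cassette at (221,280) lines up with gap d, whose mid-mouth is at (202,136). I'll fit the dividers once to refine the gap axis.

```bash
python3 - <<'E'
from m import *
a=grab('top');O,X,Y=rk()
# unwarp 1px=0.5mm at z=.03, rack axes: rows = x from -10..60, cols = y from +10 .. -56
g=a['img'].astype(float).mean(2).astype(np.float32)
xs=np.arange(-10,64,1.);ys=np.arange(16,-62,-.5)
U=np.array([[proj(a,np.r_[O+(x*X+y*Y)/1e3,.030]) for y in ys] for x in xs],np.float32)
W=cv2.remap(g,U[...,0],U[...,1],cv2.INTER_LINEAR)
for yc in(0,-46):
    k=abs(ys-yc)<14;pts=[]
    for i in range(len(xs)):
        if 10<=xs[i]<=55:
            w=np.clip(W[i,k]-70,0,None)
            if w.sum()>0: pts.append((xs[i],(w@ys[k])/w.sum()))
    p=np.array(pts);f=np.polyfit(p[:,0],p[:,1],1);print(yc,'slope deg',np.degrees(np.arctan(f[0])).round(2),'y at 0,30:',np.polyval(f,[0,30]).round(1),np.std(p[:,1]-np.polyval(f,p[:,0])).round(2))
    c=W[:,np.argmin(abs(ys-np.polyval(f,5)))];print(c[:30].astype(int))
E
```

```text
0 slope deg -0.04 y at 0,30: [1.2 1.2] 0.09
[ 58  62  66  71  75  79  86 105 124 142 162 180 185 186 188 190 192 194
 193 191 190 188 187 187 187 187 186 186 185 185]
-46 slope deg 0.07 y at 0,30: [-44.7 -44.7] 0.06
[ 59  62  65  68  73  80  87 104 126 146 160 174 187 190 193 196 199 201
 198 192 186 186 186 186 186 185 185 186 186 186]
```

```bash
python3 -m creep '[[[20,15,0],0],[[20,15,0],0],[[0,0,0],-8.2],[[0,0,0],-8.2],[[0,0,0],-8.2],[[0,0,0],-8.2],[[0,0,0],-8.2],[[0,0,0],-8.2],[[0,0,0],-8.2],[[0,0,0],-8.2],[[0,0,0],-8.2],[[0,0,0],-8.2],[[0,0,0],-8],[[0,0,0],0]]' | grep -A3 clock; python3 - <<'E'
from h import *
O,X,Y=rk();np.savez('rack.npz',O=O+.0012*Y-.001*X,x=X,y=Y)
go(-205,-24,80,180)
E
```

```text
clock: 12.35
eef_pos: [0.3257, -0.0975, 0.0832]
ee_rot: [-0.15, 3.138, 0.0]
contact_force: [1.6, -0.8, -0.1]
t 12.35 rack pos [-262.4 -100.5   83.2] tx -179.5 | shift [-58.1  76.    3.2] turn 0.5 q6 -0.64 F [ 1.6 -0.8 -0.1] op 0.0
```

```bash
python3 -m creep '[[[-15,19,0],0.5],[[-15,19,0],0],[[-14,19,0],0],[[-14,19,0],0],[[0,0,20],0],[[0,0,20],0],[[0,0,20],0],[[0,0,11],0],[[0,0,0],0]]' | grep -A3 clock; python3 - <<'E'
from h import *
go(-60,-23,12,180)
E
```

```text
clock: 13.25
eef_pos: [0.3756, -0.0164, 0.0111]
ee_rot: [0.126, -3.137, -0.001]
contact_force: [-0.1, 0.3, 0.4]
t 13.25 rack pos [-205.6  -24.1   11.1] tx 179.6 | shift [-145.6    2.    -1.3] turn -0.4 q6 -0.35 F [-0.1  0.3  0.4] op -0.0
```

```bash
python3 -m creep '[[[-8,0,-1],0],[[-8,0.1,0],0],[[-8,0.1,0],0],[[-8,0.1,0],0],[[-8,0.1,0],0],[[-8,0.1,0],0],[[-8,0.1,0],0],[[-8,0.1,0],0],[[-8,0.1,0],0],[[-8,0.1,0],0],[[-8,0,0],0],[[-7,0,0],0],[[0,0,0],0],[[0,0,0],0]]' | grep -A3 clock; python3 - <<'E'
from m import *
go(-25,-23,12,180)
b=grab('side');O,X,Y=rk()
c=cass(b,210,320,140,230);print((X@(c[0]-O)).round(4),(Y@(c[0]-O)).round(4),c[1:3])
E
```

```text
clock: 14.65
eef_pos: [0.4709, -0.0082, 0.0132]
ee_rot: [-0.131, 3.139, 0.0]
contact_force: [0.6, 0.6, 0.2]
t 14.65 rack pos [-110.   -24.2   13.2] tx 179.8 | shift [-85.    1.4   1.2] turn -0.2 q6 -0.28 F [0.6 0.6 0.2] op -0.0
-0.0547 -0.024 (3.3, 178)
```

```bash
python3 -m creep '[[[-5,0.2,0],0],[[-5,0.2,0],0],[[-5,0.2,0],0],[[-5,0.2,0],0],[[-5,0.2,0],0],[[-5,0,0],0],[[-5,0,0],0],[[-5,0,0],0],[[-5,0,0],0],[[-5,0,0],0],[[0,0,0],0]]' | grep -A3 clock; python3 - <<'E'
from m import *
go(-25,-23,12,180)
b=grab('side');O,X,Y=rk()
c=cass(b,200,320,140,230);print((X@(c[0]-O)).round(4),(Y@(c[0]-O)).round(4),c[1:3])
E
```

```text
clock: 15.8
eef_pos: [0.5213, -0.0031, 0.0133]
ee_rot: [-0.131, 3.138, -0.0]
contact_force: [0.6, -0.6, -0.1]
t 15.8 rack pos [-59.3 -23.5  13.3] tx 179.8 | shift [-34.3   0.6   1.3] turn -0.2 q6 -0.25 F [ 0.6 -0.6 -0.1] op 0.0
-0.0005 -0.0169 (12.9, 185)
```

```bash
python3 - <<'E'
from m import *
b=grab('side')
cv2.imwrite('pics/j5.png',cv2.cvtColor(cv2.resize(b['img'][120:230,165:295],None,fx=5,fy=5,interpolation=cv2.INTER_CUBIC),cv2.COLOR_RGB2BGR))
E
```

```text
(no output)
```

View pics/j5.png

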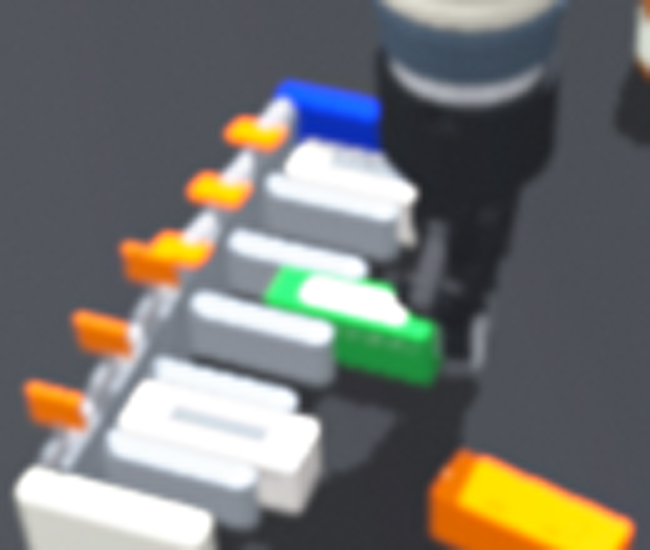

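The cassette (350,315) has entered gap d straight. The tilted measurement came from the divider covering part of it. I'll push on to home slowly and watch the force.

```bash
python3 -m creep '[[[-5,0,0],0],[[-5,0,0],0],[[-5,0,0],0],[[-5,0,0],0],[[-5,0,0],0],[[-4,0,0],0],[[-3,0,0],0],[[0,0,0],0]]' | grep -A3 clock; python3 - <<'E'
from h import *
go(-25,-23,12,180)
E
python3 -m creep '[[[-2,0,0],0],[[-1,0,0],0],[[0,0,0],0]]' | grep -A3 clock
```

```text
clock: 16.7
eef_pos: [0.5528, -0.0004, 0.0133]
ee_rot: [-0.131, 3.138, 0.0]
contact_force: [-1.0, 0.5, 0.5]
t 16.7 rack pos [-27.7 -23.5  13.3] tx 179.8 | shift [-2.7  0.5  1.3] turn -0.2 q6 -0.24 F [-1.   0.5  0.5] op -0.0
clock: 17.0
eef_pos: [0.5532, -0.0003, 0.0132]
ee_rot: [0.13, -3.135, 0.001]
contact_force: [-9.8, -2.1, 7.1]
```

```bash
python3 -m creep '[[[-1.5,0,0],0],[[-1.5,0,0],0],[[0,0,0],0]]' | grep -A3 clock;  python3 -m creep '[[[15,0,0],0],[[20,0,0],0],[[30,0,0],0],[[40,0,0],0],[[0,0,-40],0],[[0,0,-40],0],[[40,0,0],0],[[40,-40,0],0],[[0,-40,0],0],[[0,-40,0],0],[[0,0,0],0],[[0,0,0],0]]' | grep -A3 clock; python3 - <<'E'
from m import *
a=grab('top');b=grab('side')
cv2.imwrite('pics/j6.png',cv2.cvtColor(np.hstack([cv2.resize(q,None,fx=3,fy=3,interpolation=cv2.INTER_CUBIC) for q in(a['img'][130:260,195:325],b['img'][110:240,160:290])]),cv2.COLOR_RGB2BGR))
O,X,Y=rk();c=cass(a,240,290,130,200);print(X@(c[0]-O),Y@(c[0]-O),c[1:])
E
```

```text
clock: 17.3
eef_pos: [0.5532, -0.0003, 0.0131]
ee_rot: [0.129, -3.13, 0.001]
contact_force: [-23.3, -4.0, 16.7]
clock: 18.5
eef_pos: [0.388, -0.1306, 0.0933]
ee_rot: [-0.127, 3.139, 0.0]
contact_force: [-0.1, 1.1, 0.1]
0.027321200342889616 -0.024227025621781015 (4.6, 116, ((0.6041805744171143, 0.004083670675754547), (0.08688380569219589, 0.02866538055241108), 5.002562522888184))
```

View pics/j6.png

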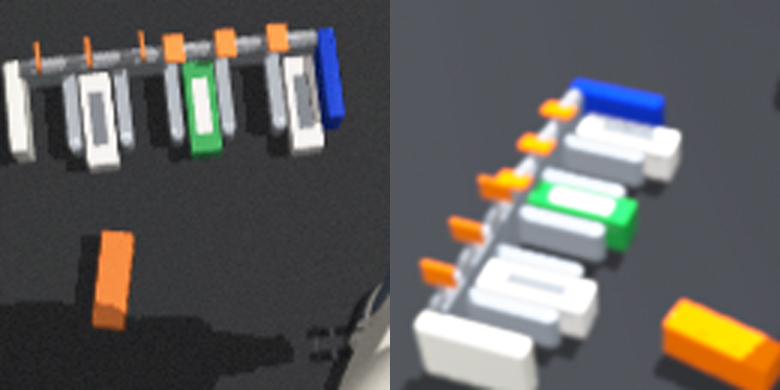

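The cassette is home at (202,107) in gap d and flush with the stored cassettes. Flags f, e and d are down and c, b and a are upright, with nothing else moved.

```bash
python3 -c "
from bench import bot
print(bot.close_job())"
```

```text
the job is handed in; nothing more can be done
None
```

I handed the job in at about 18.5 s: flags f, e and d were tipped in that order from the blue end, a, b and c are still upright, and the green cassette is fully home in gap d, with the stored cassettes and jars not moved.

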